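# Refit the terminal box cover

### The job

The grey cover plate of the centrifuge's terminal box stands on edge in the slotted wooden rack. Lift it out, lay it flat on the bench with its rib upwards and let go of it, then pick it up again level (the rib is its grip), carry it to the open box and lower it over the two pins, not dropping it, until it lies flush on the rim all round; leave the flask, beaker and jar where they stand.

Things in the scene. Friction and masses are not known exactly. Their poses are not given: they have to be found in the camera images.
- cover: Loose grey cover plate, 80 mm (x) by 130 mm (y) by 6 mm thick, 0.1 to 0.25 kg. Origin: centre of its underside; z points out of the ribbed face. Two through holes, 9.6 mm wide, at (x, y) = (24, 48) and (-24, -48) mm (it also fits turned half round). At first it stands on a long edge in the rack (x down, leaning 5 degrees at most), rib facing away from the robot, within 25 degrees of +x.
- rib_top (a point): Middle of the top of the cover's rib, axes as the cover. The rib is a straight grip of the same grey plastic, 54 mm long (y), 14 mm wide (x), rising 25 mm from the middle of the plate's face, so its top is 31 mm above the underside.
- rack: Fixed light wooden rack, 70 mm (x) by 170 mm (y) by 37 mm high. Origin: centre of its underside. A straight slot runs along its y through the middle, 8 mm wide and 25 mm deep; its floor is 12 mm above the bench.
- box: Fixed grey terminal box, open at the top, 84 mm (x) by 134 mm (y) by 60 mm high, walls 6 mm, rim flat. Origin: centre of its underside, z up. Two upright steel pins of 8 mm diameter, tips narrowing to 6 mm over the last 1.5 mm, stand on bosses level with the rim at (x, y) = (24, 48) and (-24, -48) mm, rising 12.5 mm above it. Home: the cover's underside lies on the rim, pins through its holes.
- box_rim (a point): Centre of the box's mouth, at rim height, axes as the box: where the cover's origin comes to lie.
- pin_a (a point): Tip of the box's pin at +x, +y, 72.5 mm above the bench.
- pin_b (a point): Tip of the box's pin at -x, -y, 72.5 mm above the bench.
- flask: Bystander: loose conical glass flask, 80 mm across the base, 122 mm tall, standing beyond the gap between rack and box. Origin: centre of its underside.
- beaker: Bystander: loose glass beaker, about 66 mm across, 85 mm tall. Origin: centre of its underside.
- jar: Bystander: loose amber jar, 60 mm across, 90 mm tall. Origin: centre of its underside.

How it is judged:
By the outcome, as a careful person would: the job done as asked, in the order asked, and still so for the second after the job is handed in, with the robot touching nothing.
It also fails if it takes over 58 s, if anything falls off the work surface, if the arm or the gripper's body presses on something with over 40 N, if the wrist force passes 120 N, or if a joint passes its speed limit or range.

### The arm

A 6-joint arm with a two-finger parallel gripper is mounted at the origin on the work surface. World frame = base frame: x ahead of the robot, y to its left, z up, the work surface at z = 0. Lengths are in m, angles in rad, forces in N, time in s.
With the tool pointing down it reaches from about 0.35 to 0.95 m from the base axis. Payload 17.4 kg.
Tool frame: the origin (TCP) lies on the centre line of the jaws, within the pads' length; the fingertips stand 19 mm ahead of it and the grasp point (between the pads) is the TCP (robot.tip_reach is the distance from the TCP to the fingertips, in m); z points along the fingers, y is the line along which they close (so a half turn about z gives the same grasp; the last joint's range is limited). The gripper opens to 93 mm and grips with 3 to 60 N. Pads are 15 mm wide; open, the fingers measure 128 mm over their backs; the gripper's body (75 mm by 188 mm) begins 65 mm behind the grasp point.
Start: joints at [-1.166, 0.116, 1.442, -0, 1.584, -0.038], TCP at [0.289, -0.61, 0.238] pointing down, gripper open.
Joint ranges: [-2.83, 2.83], [-0.83, 2.19], [0.07, 2.5], [-1.14, 4.28], [0.01, 3], [-2.97, 2.97]. Speed limits (rad/s): [1.89, 1.89, 2.22, 3.14, 3.14, 3.14].

### API

Orientations are given as a 3x3 rotation matrix whose columns are the frame's x, y, z axes.
In Python, from rig import robot, viewer gives the robot as it stands. The module is installed in compiled form; this text tells all that it offers. Calls block until the motion is done:
- robot.move_ptp(position, orientation): joint-space move of the TCP to a pose.
- robot.servo_line(position, orientation=None, rate=0.15): straight line of the TCP; orientation=None keeps the orientation; rate is the mean speed in m/s.
- robot.movej(angles): joint-space move.
- robot.open_jaws() and robot.clamp(effort=None): open the fingers fully, or close them until they stop; effort is the grip in N (None keeps the last).
- robot.dwell(seconds).
- robot.solve_ik(position, orientation): joint angles nearest the present ones, or None.
- viewer.grab_frame(name): name is "scene" or "top" or "wrist"; returns a dict with "img" (400x640x3 uint8, red, green, blue), "depth" (400x640 float32, m along the optical axis (not along the pixel's ray), 0 where there is no reading), "fx", "fy", "cx", "cy" (pixels), "distortion" ([k1, k2, p1, p2, k3] as OpenCV has them; the pictures are not rectified), "xyz" and "orientation" of the camera in the world. Camera axes: x right, y up, looking along -z (the intrinsics and any distortion apply to the point x, -y, -z); pixel columns grow to the right and rows downward; lengths in m; the calibration is good to about 2 mm. A picture is of the moment at which its call begins.
A pose or a line that the arm cannot do raises robot.IKError and nothing moves.
- robot.finish_job(): hands the job in; it is judged then, once.
Readings, each from a call of its own:
- robot.get_clock(): time.
- robot.get_joint_pos(): joint angles.
- robot.get_qvel(): joint speeds.
- robot.get_joint_efforts(): joint torques, N m.
- robot.get_ee_pos(): TCP position.
- robot.get_eef_rot(): TCP orientation.
- robot.get_wrist_force(): force on the tool from outside, world axes, zero at the start.
- robot.get_ft_torque(): the same for the moment, N m.
- robot.get_opening(): finger opening in m.
- robot.get_finger_force(): force on a finger pad.
Only numpy, scipy, OpenCV 4.12 (cv2) and the standard library are available. Lean on these libraries where they do the work, as an engineer would, in place of code of your own. Each camera call takes 0.05 s, during which the arm holds its last target. There are 200 camera calls.

## Working session

There is one attempt and no reset: what is moved stays moved. The work goes in short steps, each a Python script; the robot and the scene stay as the last script left them, time stands still between calls to the robot, and variables do not carry over. Pictures are saved under pics/ and viewed, at most 10 in all, crops included, and the job is handed in when it is done.

```bash
mkdir -p pics; cat > h.py <<'E'
import numpy as np, cv2
from rig import robot, viewer
def grab(n,save=None):
    f=viewer.grab_frame(n)
    if save: cv2.imwrite(f'pics/{save}.png',f['img'][:,:,::-1])
    return f
def K(f): return np.array([[f['fx'],0,f['cx']],[0,f['fy'],f['cy']],[0,0,1.]])
def dirs(f,uv):
    p=cv2.undistortPoints(np.asarray(uv,float).reshape(-1,1,2),K(f),np.array(f['distortion'],float)).reshape(-1,2)
    d=np.c_[p[:,0],-p[:,1],-np.ones(len(p))]
    return d@np.array(f['orientation']).T
def plane(f,uv,z):
    d=dirs(f,uv); o=np.array(f['xyz']); return o+d*((z-o[2])/d[:,2])[:,None]
def pts(f,uv):
    uv=np.asarray(uv); dep=f['depth'][uv[:,1].astype(int),uv[:,0].astype(int)]
    return np.array(f['xyz'])+dirs(f,uv)*dep[:,None], dep
def cloud(f):
    v,u=np.mgrid[0:400,0:640]; uv=np.c_[u.ravel(),v.ravel()]
    P,d=pts(f,uv); P[d==0]=np.nan
    return P.reshape(400,640,3)
E
python3 - <<'E'
from h import *
a=grab('scene','scene0');b=grab('top','top0')
for f in(a,b): print(f['xyz'],np.round(f['orientation'],3).tolist(),f['fx'],f['distortion'],(f['depth']>0).mean())
cv2.imwrite('pics/both0.png',cv2.resize(np.vstack([a['img'],b['img']])[:,:,::-1],(480,600)))
print(robot.get_clock())
E
```

```text
[1.38495321 0.38279713 0.70457172] [[-0.409, -0.494, 0.767], [0.913, -0.223, 0.343], [0.002, 0.84, 0.542]] 461.19409202791786 [0.021413 0.       0.       0.       0.      ] 0.99555859375
[0.43836086 0.00256459 1.20498007] [[0.011, 0.997, -0.074], [-1.0, 0.012, 0.016], [0.017, 0.074, 0.997]] 482.66232916830313 [-0.03130997  0.          0.          0.          0.        ] 0.99619140625
0.1
```

View pics/top0.png

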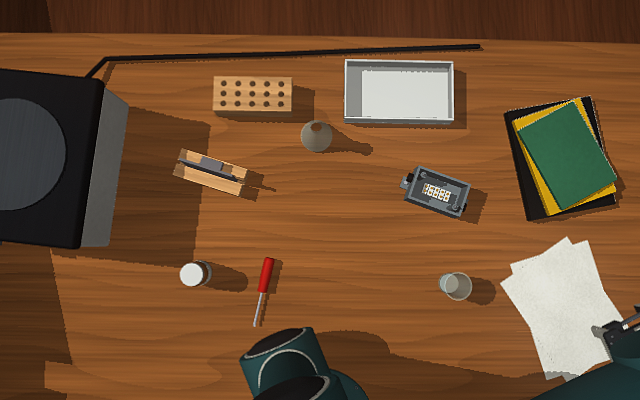

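View pics/scene0.png

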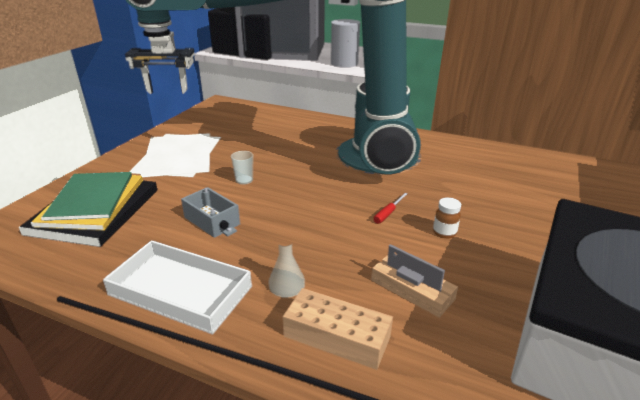

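The top view shows the rack with the cover at about (213,172), rib on the upper (+x) side. The open box with its pins is at (438,192), flask (317,137), jar (195,273), beaker (456,287). The scene view agrees: the cover stands at (415,268) with its rib towards +x. Next come coarse measurements from depth.

```bash
python3 - <<'E'
from h import *
b=grab('top'); a=grab('scene')
for n,f,r in(('top',b,None),('scene',a,None)):
    P=cloud(f)
    def rep(name,box,zl,zh):
        x0,x1,y0,y1=box
        m=(P[...,0]>x0)&(P[...,0]<x1)&(P[...,1]>y0)&(P[...,1]<y1)&(P[...,2]>zl)&(P[...,2]<zh)
        q=P[m]
        if len(q)<8: print(n,name,len(q));return
        r=cv2.minAreaRect((q[:,:2]*1000).astype(np.float32))
        print(n,name,len(q),'mean',np.round(q.mean(0),4),'rect',np.round(r[0],1),np.round(r[1],1),round(r[2],1),'zmax',round(np.percentile(q[:,2],98),4))
    R=(.40,.64,.1,.4)
    rep('racktop',R,.030,.042); rep('covertop',R,.075,.1); rep('cover',R,.045,.1)
    B=(.33,.6,-.4,-.15)
    rep('boxrim',B,.052,.066); rep('box',B,.02,.08)
    rep('flask',(.5,.68,-.07,.1),.015,.13)
    rep('beaker',(.15,.33,-.42,-.2),.02,.1)
    rep('jar',(.15,.36,.2,.4),.02,.1)
    rep('tray',(.55,.8,-.4,-.05),.01,.1); rep('block',(.6,.8,.05,.35),.01,.1); rep('centri',(.2,.8,.38,.9),.05,.5)
w=grab('wrist'); R=robot.get_eef_rot(); p=robot.get_ee_pos()
print('wrist cam in tool',np.round(R.T@(np.array(w['xyz'])-p),4),np.round(R.T@np.array(w['orientation']),3).tolist(),w['fx'])
E
```

```text
top racktop 1198 mean [0.5976 0.2633 0.0378] rect [609.3 272.7] [170.9  70.1] 72.8 zmax 0.0416
top covertop 191 mean [0.6112 0.2685 0.0909] rect [611.4 269.5] [127.9   7.8] 72.0 zmax 0.0976
top cover 462 mean [0.6163 0.2659 0.0725] rect [619.8 259.6] [142.1  32. ] 73.1 zmax 0.0965
top boxrim 498 mean [ 0.5281 -0.2946  0.0599] rect [ 466. -278.] [151.9 269.2] 87.8 zmax 0.0651
top box 1343 mean [ 0.5193 -0.2959  0.0454] rect [ 465.8 -278.3] [152.9 269.4] 88.2 zmax 0.0746
top flask 97 mean [0.6759 0.0153 0.0276] rect [674.5  15.5] [47.4 11. ] 89.9 zmax 0.0449
top beaker 173 mean [ 0.3202 -0.326   0.0628] rect [ 320.1 -318.8] [19.5 57.6] 0.3 zmax 0.089
top jar 236 mean [0.3495 0.2885 0.0805] rect [346.9 293.9] [56.2 26.1] 89.3 zmax 0.0952
top tray 1926 mean [ 0.6586 -0.2413  0.0364] rect [ 674.8 -205.9] [305.1 249.2] 90.0 zmax 0.0635
top block 2856 mean [0.711 0.215 0.049] rect [700.  200.8] [298.2 199.9] 90.0 zmax 0.0934
top centri 19400 mean [0.614  0.5684 0.1811] rect [608.  604.2] [220.5 385.6] 84.0 zmax 0.2032
scene racktop 763 mean [0.6185 0.2684 0.0371] rect [611.6 272.1] [174.4  
[... 320 characters left out ...]
box 1395 mean [ 0.5051 -0.2947  0.0461] rect [ 466.  -279.6] [154.6 270.4] 87.8 zmax 0.0769
scene flask 0
scene beaker 120 mean [ 0.3196 -0.3269  0.072 ] rect [ 319.6 -320.2] [20.3 54.5] 0.1 zmax 0.0859
scene jar 72 mean [0.3511 0.2968 0.0905] rect [349.9 295.2] [20.5 46.4] 4.5 zmax 0.0925
scene tray 2812 mean [ 0.6883 -0.2228  0.034 ] rect [ 674.8 -207.6] [249.9 307.5] 0.1 zmax 0.0611
scene block 4469 mean [0.6899 0.2366 0.0496] rect [700.  200.1] [199.8 300.1] 0.2 zmax 0.092
scene centri 19428 mean [0.7017 0.5611 0.167 ] rect [612.6 577.5] [170.1 372.9] 85.4 zmax 0.2008
wrist cam in tool [ 0.084  -0.     -0.1473] [[-0.0, 0.954, 0.3], [1.0, 0.0, -0.0], [-0.0, 0.3, -0.954]] 346.1272284764433
```

```bash
python3 - <<'E'
from h import *
b=grab('top'); P=cloud(b)
m=np.zeros((400,640),bool); m[158:222,395:476]=1
q=P[m&(P[...,2]>.05)&(P[...,2]<.066)]
r=cv2.minAreaRect((q[:,:2]*1000).astype(np.float32)); print('box',r)
for n,(u0,u1,v0,v1) in dict(block=(205,300,70,120),tray=(340,458,50,130),cent=(0,132,60,255),driver=(245,280,250,330)).items():
    q=P[v0:v1,u0:u1].reshape(-1,3); q=q[q[:,2]>(.01 if n=='driver' else .03)]; print(n,q.min(0).round(3),q.max(0).round(3))
print('flask top/base?',plane(b,[[317,137]],.1),plane(b,[[317,137]],.04))
a=viewer.grab_frame('scene'); print('flask base scene',plane(a,[[287,284]],.0),'beaker',plane(a,[[243,178]],0))
# kinematics
def Rt(yaw,tilt): # closing axis horizontal at world yaw+90; tilt>0: tool points backwards(-p)
    c,s=np.cos(yaw),np.sin(yaw); p=np.array([c,s,0]); y=np.array([-s,c,0]); z=-np.sin(tilt)*p+np.array([0,0,-np.cos(tilt)])
    return np.c_[np.cross(y,z),y,z]
F=np.diag([-1,-1,1.])
yaw=np.deg2rad(-17.3)
for t in (20,30,40):
  for k,RR in enumerate((np.eye(3),F)):
    p=np.array([.6115,.2695,.059])+.02*np.array([np.cos(yaw),np.sin(yaw),0])
    for h in(0,.12):
        j=robot.solve_ik(p+[0,0,h],Rt(yaw,np.deg2rad(t))@RR); print('grasp',t,k,h,None if j is None else np.round(j,2))
    for x,y in((.5,.02),(.55,-.02),(.45,.02),(.6,-.05)):
        R=Rt(0,-np.deg2rad(90-t))@RR
        print('  lay',x,y,[None if (j:=robot.solve_ik(np.array([x-.008,y,.025+h]),R)) is None else np.round(j,2) for h in(0,.15)])
E
```

```text
box ((567.140380859375, -282.19793701171875), (136.23377990722656, 85.10658264160156), 70.51206970214844)
block [0.756 0.076 0.03 ] [0.844 0.265 0.064]
tray [ 0.743 -0.325  0.03 ] [ 0.897 -0.053  0.052]
cent [0.42  0.478 0.03 ] [0.871 0.734 0.207]
driver [0.236 0.116 0.011] [0.403 0.162 0.037]
flask top/base? [[0.68427737 0.01140046 0.1       ]] [[0.69763054 0.01188025 0.04      ]]
flask base scene [[0.7063789  0.01411522 0.        ]] beaker [[ 0.33374882 -0.32844522  0.        ]]
grasp 20 0 0 [ 0.28  0.4   1.42  0.19  1.61 -1.01]
grasp 20 0 0.12 [ 0.28  0.33  1.32  0.19  1.79 -0.97]
  lay 0.5 0.02 [None, None]
  lay 0.55 -0.02 [None, None]
  lay 0.45 0.02 [None, None]
  lay 0.6 -0.05 [array([-0.23, -0.19,  2.48,  2.58,  0.41,  2.02]), array([-0.23, -0.55,  2.42,  1.28,  0.23, -2.92])]
grasp 20 1 0 [0.28 0.4  1.42 0.19 1.61 2.13]
grasp 20 1 0.12 [0.28 0.33 1.32 0.19 1.79 2.17]
  lay 0.5 0.02 [None, None]
  lay 0.55 -0.02 [None, None]
  lay 0.45 0.02 [None, None]
  lay 0.6 -0.05 [array([-0.23, -0.19,  2.48,  2.58,  0.41, -1.13]), array([-0.23, -0.55,  2.42,  1.28,  0.23,  0.22])]
gras
[... 785 characters left out ...]
38  2.07 -0.97]
  lay 0.5 0.02 [None, None]
  lay 0.55 -0.02 [array([-0.14, -0.44,  2.47,  0.41,  0.27, -2.06]), array([-0.14, -0.67,  2.34,  0.19,  0.61, -1.81])]
  lay 0.45 0.02 [None, None]
  lay 0.6 -0.05 [array([-0.2 , -0.28,  2.35,  0.66,  0.25, -2.34]), array([-0.2 , -0.5 ,  2.24,  0.29,  0.56, -1.95])]
grasp 40 1 0 [0.22 0.59 1.25 0.35 1.91 2.11]
grasp 40 1 0.12 [0.22 0.5  1.17 0.38 2.07 2.17]
  lay 0.5 0.02 [None, None]
  lay 0.55 -0.02 [array([-0.14, -0.44,  2.47,  0.41,  0.27,  1.08]), array([-0.14, -0.67,  2.34,  0.19,  0.61,  1.33])]
  lay 0.45 0.02 [None, None]
  lay 0.6 -0.05 [array([-0.2 , -0.28,  2.35,  0.66,  0.25,  0.8 ]), array([-0.2 , -0.5 ,  2.24,  0.29,  0.56,  1.19])]
```

```bash
cat >> h.py <<'E'
def Rt(yaw,tilt=0): # cover-frame grip: y closing at yaw+90deg; tilt>0 points back along -p
    c,s=np.cos(yaw),np.sin(yaw); p=np.array([c,s,0]); y=np.array([-s,c,0]); z=-np.sin(tilt)*p+np.array([0,0,-np.cos(tilt)])
    return np.c_[np.cross(y,z),y,z]
rad=np.deg2rad
E
python3 - <<'E'
from h import *
yb=rad(-19.5)
for o in(90,-90): # tool y along -/+ box x
    print(o,robot.solve_ik([.567,-.282,.21],Rt(yb+rad(o))), robot.solve_ik([.53,-.03,.18],Rt(rad(o))))
ok=[o for o in(90,-90) if robot.solve_ik([.567,-.282,.21],Rt(yb+rad(o))) is not None]
o=min(ok,key=lambda o:abs(robot.solve_ik([.567,-.282,.21],Rt(yb+rad(o)))[5]))
robot.move_ptp([.567,-.282,.22],Rt(yb+rad(o))); robot.dwell(.2)
grab('wrist','wbox'); print(o,robot.get_ee_pos(),robot.get_clock())
yc=rad(-17.3); n=np.array([np.cos(yc),np.sin(yc),0])
p=np.array([.6115,.2695,.0575])+.0245*n; R=Rt(yc,rad(50))
for d in(0,.1,.15): print(robot.solve_ik(p-d*R[:,2],R))
E
```

```text
90 None None
-90 [-5.01807942e-01  3.43199115e-02  1.57247489e+00 -4.44089210e-16
  1.53479785e+00 -1.61468737e-01] [-1.04598245e-01 -1.80360188e-01  1.82425668e+00 -4.44089210e-16
  1.49769616e+00 -1.04598245e-01]
-90 [ 0.56673623 -0.28262044  0.2199433 ] 2.1833
[ 0.20106196  0.68923947  1.16691929  0.4297488   2.05225322 -1.02172757]
[ 0.16142892  0.78852911  0.90663933  0.44237677  2.21458957 -0.98301808]
[ 0.14369963  0.85925013  0.74439761  0.46078238  2.30465835 -0.95190204]
```

View pics/wbox.png

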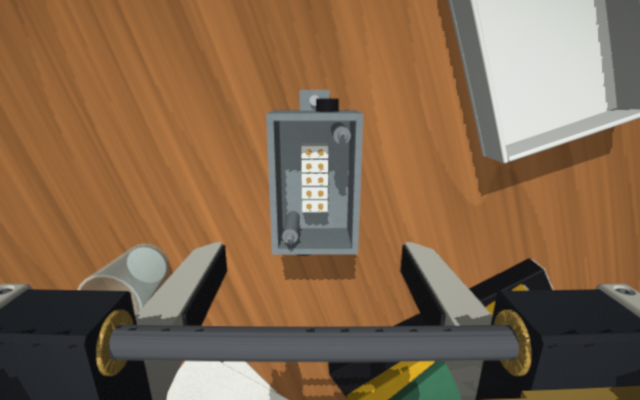

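The wrist view shows the box centred at (315,183), with pins at about (341,131) and (290,236) and a dark latch above its +y end. I'll place the camera directly over the box for a sharper look.

```bash
python3 - <<'E'
from h import *
yb=rad(-19.5); R=Rt(yb-rad(90)); c=np.array([.567,-.282,.06])
print(R[:,0])
robot.servo_line(c-.075*R[:,0]+[0,0,.12],R,rate=.25); robot.dwell(.2)
f=grab('wrist','wbox2'); print(f['xyz'],robot.get_clock())
im=f['img'][:260,160:480]; cv2.imwrite('pics/wbox2c.png',cv2.resize(im[:,:,::-1],None,fx=2.3,fy=2.3,interpolation=cv2.INTER_CUBIC))
E
```

```text
[0.33380686 0.94264149 0.        ]
[ 0.57015087 -0.27281601  0.32811223] 2.925
```

View pics/wbox2c.png

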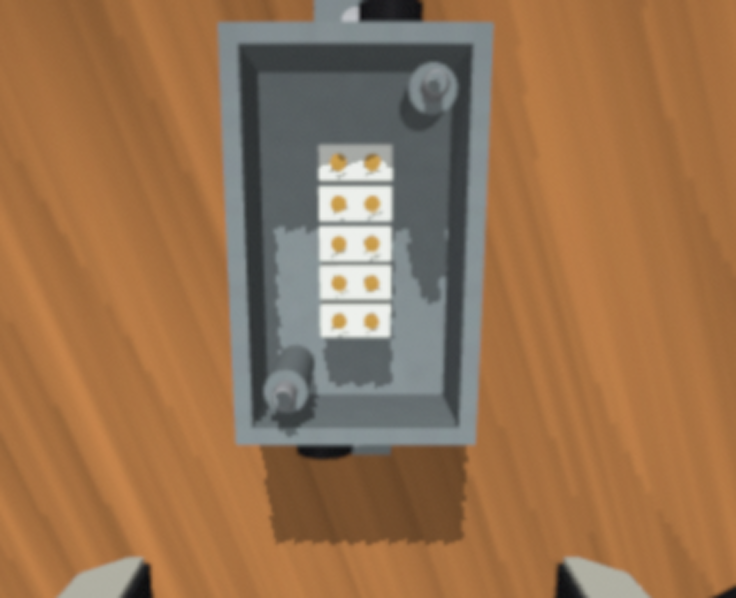

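The crop shows a clean rim outline from (220,22) to (490,443). Boss and pin A is at (433,88), B at (286,391), with latches at the top and bottom ends. I'll fit the rim by its edge lines.

```bash
cat >> h.py <<'E'
def rectfit(f,z,c0,yaw,sx,sy,dbg=False):
    """outer rectangle sx by sy (m) of grey thing at height z near c0,yaw -> centre, yaw, measured sizes"""
    im=f['img'].astype(int); m=((im[...,0]-im[...,2])<25).astype(np.uint8)
    m=cv2.morphologyEx(m,cv2.MORPH_OPEN,np.ones((3,3),np.uint8))
    cs,_=cv2.findContours(m,cv2.RETR_EXTERNAL,cv2.CHAIN_APPROX_NONE)
    q=plane(f,np.vstack([c.reshape(-1,2) for c in cs]),z)[:,:2]
    c=np.array(c0[:2],float)
    for it in range(4):
        tol=[.012,.006,.004,.003][it]
        A=np.array([[np.cos(yaw),np.sin(yaw)],[-np.sin(yaw),np.cos(yaw)]]); l=(q-c)@A.T
        out={}; slopes=[]
        for ax,s in((0,sx),(1,sy)):
            o=1-ax; so=(sy,sx)[ax]
            for sg in(-1,1):
                k=(abs(l[:,ax]-sg*s/2)<tol)&(abs(l[:,o])<so/2-.008)
                vx,vy,x0,y0=cv2.fitLine(l[k].astype(np.float32)*1000,cv2.DIST_HUBER,0,.01,.01).ravel()
                d=(vx,vy);P=(x0,y0); sl=d[ax]/d[o]
                out[ax,sg]=(P[ax]-sl*P[o])/1000
                slopes.append((-sl if ax==0 else sl, so))
        c=c+A.T@np.array([(out[0,1]+out[0,-1])/2,(out[1,1]+out[1,-1])/2])
        yaw+=np.average([a for a,_ in slopes],weights=[w**2 for _,w in slopes])
    return c,yaw,(out[0,1]-out[0,-1],out[1,1]-out[1,-1]),np.rad2deg([a for a,_ in slopes])
E
python3 - <<'E'
from h import *
f=grab('wrist')
c,y,s,sl=rectfit(f,.06,[.567,-.282],rad(-19.5),.084,.134)
print('rim',c,np.rad2deg(y),np.round(s,4),sl.round(2))
uv=[[160+433/2.3,88/2.3],[160+286/2.3,391/2.3]]
for z in(.06,.0725):
    P=plane(f,uv,z); v=P[0]-P[1]; print(z,P.mean(0),np.hypot(*v[:2]),np.rad2deg(np.arctan2(v[1],v[0])-np.arctan2(96,48)))
E
```

```text
rim [ 0.56752179 -0.28381527] -19.47934527111603 [0.083  0.1338] [-0.11 -0.15 -0.35 -0.12]
0.06 [ 0.56797162 -0.28354939  0.06      ] 0.1073529148205938 -19.365424062490007
0.0725 [ 0.56807264 -0.28304798  0.0725    ] 0.10234641781321378 -19.365424062489968
```

```bash
python3 - <<'E'
from h import *
yc=rad(-17.3); n=np.array([np.cos(yc),np.sin(yc),0]); R=Rt(yc,rad(50))
p=np.array([.6115,.2695,.0575])+.0245*n
robot.move_ptp([.58,.1,.36],Rt(yc,rad(25)))
robot.move_ptp(p-.14*R[:,2],R); robot.dwell(.2)
print(robot.get_clock(),robot.get_ee_pos())
f=grab('wrist','wrack'); s=viewer.grab_frame('scene')
np.savez('rack.npz',**{k:np.array(v) for k,v in f.items()})
e=np.array([-n[1],n[0],0]); c=np.array([.6115,.2695,0])
for nm,g in(('wrist',f),('scene',s)):
    P=cloud(g).reshape(-1,3); im=g['img'].reshape(-1,3).astype(int)
    L=np.c_[(P-c)@n,(P-c)@e,P[:,2]]; gr=(im[:,0]-im[:,2])<25
    k=gr&(abs(L[:,0])<.012)&(abs(L[:,1])<.06)&(L[:,2]>.062)&(L[:,2]<.088)
    k|=gr&(abs(L[:,0])<.012)&(abs(L[:,1])<.06)&(abs(L[:,1])>.032)&(L[:,2]>.045)&(L[:,2]<.088)
    q=L[k]; A=np.c_[np.ones(len(q)),q[:,1],q[:,2]-.052]
    for _ in range(3):
        w,*_r=np.linalg.lstsq(A,q[:,0],rcond=None); r=q[:,0]-A@w; g2=abs(r)<2*r.std()+1e-4; A,q=A[g2],q[g2]
    print(nm,len(q),'face p@z52 mm',w[0]*1e3,'yaw',np.rad2deg(-w[1]),'lean deg',np.rad2deg(w[2]),'res',r.std()*1e3)
    k=gr&(L[:,0]>.018)&(L[:,0]<.045)&(abs(L[:,1])<.05)&(L[:,2]>.04)&(L[:,2]<.068); q=L[k]
    if len(q)>5: print(' rib',len(q),np.percentile(q,[2,50,98],axis=0).round(4).tolist())
    k=gr&(abs(L[:,0])<.015)&(L[:,2]>.06)&(L[:,2]<.1); q=L[k]
    print(' plate',np.percentile(q,[1,99],axis=0).round(4).tolist())
E
```

```text
6.0833 [0.73737292 0.22992051 0.14986894]
wrist 2911 face p@z52 mm 2.2581725194940523 yaw 0.17517861957855496 lean deg 2.5304738877635318 res 0.38161591546284207
 rib 933 [[0.0183, -0.0256, 0.0477], [0.0258, -0.0004, 0.0576], [0.028, 0.0248, 0.0594]]
 plate [[-0.0135, -0.0628, 0.0603], [0.0139, 0.2375, 0.0988]]
scene 342 face p@z52 mm 1.0116366855272982 yaw 0.11530635720780935 lean deg 2.5448077146629413 res 0.93502493307173
 rib 43 [[0.0187, 0.0155, 0.0473], [0.0247, 0.0217, 0.0554], [0.027, 0.0273, 0.061]]
 plate [[-0.0094, -2.1438, 0.0602], [0.0096, 0.2356, 0.0946]]
```

View pics/wrack.png

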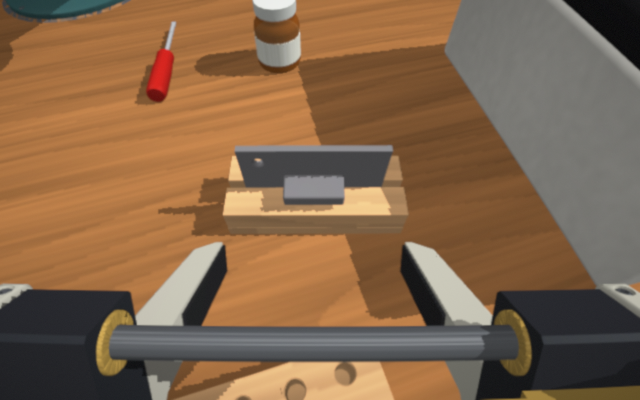

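The wrist view shows the cover's top edge at row 150 and columns 237–392, with the rib at (314,190). The cover leans 2.5° toward +x and the rib is centred at z≈52 mm, so the size checks hold. Next I'll grip the rib by its ends with the tool tilted 50°.

```bash
cat >> h.py <<'E'
YC=rad(-17.13); N=np.array([np.cos(YC),np.sin(YC),0]); E_=np.array([-N[1],N[0],0]); KZ=np.array([0,0,1.])
L=rad(2.5)
Rg=Rt(YC,rad(50)); PF=np.array([.6115,.2695,.052])+.00226*N-.0004*E_
Pg=PF+.0213*N+.0055*KZ
C0=np.c_[-(np.sin(L)*N+np.cos(L)*KZ),E_,np.cos(L)*N-np.sin(L)*KZ]; O0=PF-.006*C0[:,2]
tR=C0.T@Rg; tP=C0.T@(Pg-O0)     # tool in cover
def lay(x,y,z,yaw,pitch=0):
    c,s=np.cos(yaw),np.sin(yaw); C=np.array([[c,-s,0],[s,c,0],[0,0,1.]])@cv2.Rodrigues(np.array([0,pitch,0.]))[0]
    return np.array([x,y,z])+C@tP, C@tR
E
python3 - <<'E'
from h import *
for a in((.53,-.03,.002,0),(.53,-.03,.15,0),(.55,-.03,.002,0)): print(robot.solve_ik(*lay(*a)))
print(tP,np.round(tR,2).tolist(), robot.solve_ik([.56,.2,.25],Rg), robot.solve_ik(*lay(.53,.05,.2,0,rad(45))))
robot.servo_line(Pg-.04*Rg[:,2],Rg,rate=.15)
robot.servo_line(Pg,Rg,rate=.04)
print(robot.get_ee_pos()-Pg,robot.get_wrist_force(),robot.get_clock())
robot.clamp(40); robot.dwell(.2)
print(robot.get_opening(),robot.get_finger_force(),robot.get_wrist_force())
up=-C0[:,0]
robot.servo_line(Pg+.03*up,rate=.05); print(robot.get_wrist_force())
robot.servo_line(Pg+.03*up+[0,0,.1],rate=.15); robot.dwell(.2)
print(robot.get_opening(),robot.get_finger_force(),robot.get_wrist_force(),robot.get_clock())
grab('wrist','wheld')
E
```

```text
[-0.16661575 -0.48031358  2.43414845  0.25217565  0.46570539 -1.92043664]
[-0.16661575 -0.66201511  2.28596101  0.1585287   0.78913268 -1.80630801]
[-0.15720264 -0.41354134  2.39188882  0.25104957  0.43980186 -1.91515357]
[-6.42385817e-03  2.08166817e-17  2.70398205e-02] [[-0.74, 0.0, 0.68], [-0.0, 1.0, -0.0], [-0.68, 0.0, -0.74]] [ 0.14275277  0.3735804   1.28170287  0.43817266  2.25984414 -0.98616766] [ 0.04391812 -0.13312299  1.7121182   0.00191627  1.6061886  -1.52685215]
[ 2.01734160e-04 -6.38155279e-05  1.83349763e-04] [-0.39438764  0.37071851  0.40661099] 8.1583
0.05388618126896259 39.99995827674866 [-0.03854779 -0.09818832 -0.26473775]
[-0.07176431 -0.13186222 -1.02502793]
0.05357558925995754 39.999720454216 [-0.12479331 -1.08563613 -1.2425103 ] 10.8333
```

View pics/wheld.png

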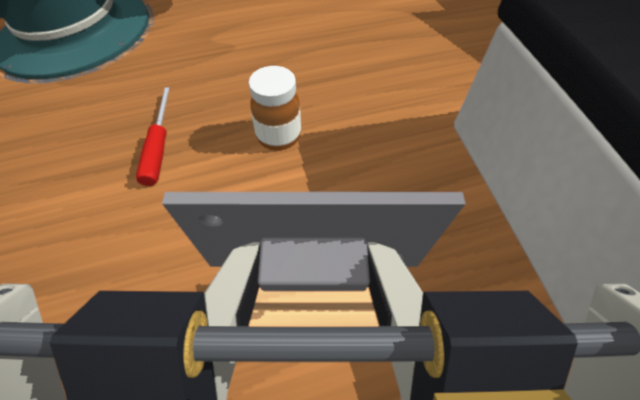

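The plate is held square between the fingers: top edge at row 195, columns 163–465, and an opening of 53.6 mm. Next I'll turn it rib-up and lay it down.

```bash
python3 - <<'E'
from h import *
robot.servo_line([.57,.22,.25],Rg,rate=.2)
robot.move_ptp(*lay(.54,.06,.2,rad(-8),rad(45)))
robot.move_ptp(*lay(.53,-.03,.10,0))
robot.servo_line(lay(.53,-.03,.012,0)[0],rate=.12); robot.dwell(.3)
F0=np.array(robot.get_wrist_force()); print(F0,robot.get_ft_torque(),robot.get_clock())
z=.012
while z>-.006:
    z-=.001; robot.servo_line(lay(.53,-.03,z,0)[0],rate=.02); F=np.array(robot.get_wrist_force())-F0
    if np.linalg.norm(F)>2.5: break
print(z,F,robot.get_ft_torque(),robot.get_ee_pos()-lay(.53,-.03,z,0)[0],robot.get_clock())
grab('scene','slay')
P=cloud(viewer.grab_frame('top')).reshape(-1,3); q=P[(P[:,0]>.48)&(P[:,0]<.58)&(P[:,1]>-.11)&(P[:,1]<.05)&(P[:,2]>.003)&(P[:,2]<.012)]
print(len(q),q.min(0),q.max(0))
E
```

```text
[ 0.11045967  0.78593629 -1.33818572] [ 0.10076731  0.36987373 -0.01012621] 14.4333
-0.0010000000000000035 [-0.98087016 -1.08351549  5.84248857] [ 0.07076791 -0.2731107   0.11079923] [ 5.73294889e-04 -6.10992286e-05  8.80615887e-04] 17.6833
1088 [ 0.48075139 -0.10978767  0.00301095] [0.57998268 0.04974836 0.01199163]
```

View pics/slay.png

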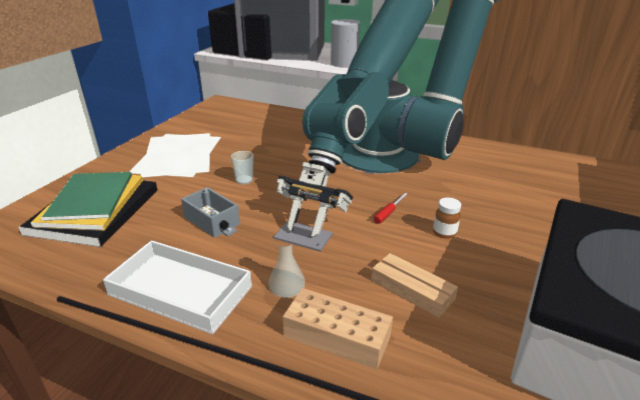

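The cover lies flat at (303,235) in the scene view, gripped by the rib and clear of the flask at (287,270), with first contact at the expected height. Next: release, back off, and measure it from the same relative camera pose I used for the box.

```bash
python3 - <<'E'
from h import *
robot.open_jaws(); robot.dwell(.2)
p=np.array(robot.get_ee_pos()); R=np.array(robot.get_eef_rot())
robot.servo_line(p-.12*R[:,2],rate=.2)
R=Rt(rad(-90)); c=np.array([.53,-.03,.006])
robot.move_ptp(c-.075*R[:,0]+[0,0,.12],R); robot.dwell(.25)
f=grab('wrist','wcov'); print(robot.get_ee_pos(),robot.get_clock())
print(rectfit(f,.006,c,0.,.080,.130))
cv2.imwrite('pics/wcovc.png',f['img'][:300,100:540,::-1])
E
```

```text
Traceback (most recent call last):
rig.IKError: the arm cannot follow that straight line within its joint ranges
```

```bash
python3 - <<'E'
from h import *
robot.servo_line(lay(.53,-.03,.10,0)[0],rate=.15)
R=Rt(rad(-90)); c=np.array([.53,-.03,.006])
robot.move_ptp(c-.075*R[:,0]+[0,0,.12],R); robot.dwell(.25)
f=grab('wrist','wcov'); print(robot.get_ee_pos(),robot.get_clock())
cv2.imwrite('pics/wcovc.png',f['img'][:300,100:540,::-1])
print(rectfit(f,.006,c,0.,.080,.130))
E
```

```text
[ 0.52992436 -0.10489354  0.12613182] 21.3333
(array([ 0.5305818 , -0.03057824]), np.float64(-0.0005154913020157355), (np.float32(0.07890816), np.float32(0.1291902)), array([-0.01080285, -0.01339833,  0.01526134,  0.04866223], dtype=float32))
```

View pics/wcovc.png

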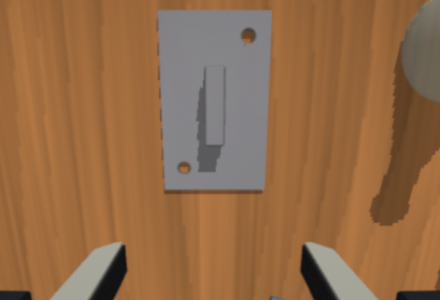

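The cover lies flat, centred at crop (214,100), holes at (248,36) and (184,168), matching pins A and B. The closing jaws will centre the plate on the tool, so I'll close, reopen and remeasure to cancel any hand-eye bias.

```bash
python3 - <<'E'
from h import *
R=Rt(rad(-90)-.0005); c=np.array([.5306,-.0306,.006]); g=np.array([.5306,-.0306,.0275])
robot.servo_line(g+[0,0,.06],R,rate=.2); robot.servo_line(g,rate=.1)
robot.clamp(15); o=robot.get_opening(); e=np.array(robot.get_ee_pos()); robot.open_jaws()
robot.servo_line(g+[0,0,.06],rate=.2); robot.servo_line(c-.075*R[:,0]+[0,0,.12],rate=.25); robot.dwell(.2)
f=grab('wrist'); r=rectfit(f,.006,c,0.,.080,.130)
print(o,e-g,r, 'delta',r[0]-e[:2],robot.get_clock(),robot.get_wrist_force())
E
```

```text
0.013726097293055019 [-1.91568217e-05 -6.39035067e-06 -2.87878190e-05] (array([ 0.53054996, -0.03008222]), np.float64(0.00046822432850291687), (np.float32(0.07892566), np.float32(0.129318)), array([ 0.08395424, -0.0686136 , -0.01733238, -0.02316476], dtype=float32)) delta [-3.08794273e-05  5.24169970e-04] 26.3417 [0.42100766 0.38015847 0.21302282]
```

```bash
python3 - <<'E'
from h import *
g=np.array([.5306,-.0303,.0275]); R=Rt(rad(-90))
robot.servo_line(g+[0,0,.06],R,rate=.25); robot.servo_line(g,rate=.1)
robot.clamp(40); robot.dwell(.15); print(robot.get_opening(),robot.get_clock())
robot.servo_line(g+[0,0,.1],rate=.12)
yb=rad(-19.43); Rb=Rt(yb-rad(90)); b=np.array([.5677,-.2837,.0215])  # TCP = b + underside z
robot.move_ptp(b+[0,0,.11],Rb); robot.servo_line(b+[0,0,.077],rate=.08); robot.dwell(.3)
F0=np.array(robot.get_wrist_force()); T0=np.array(robot.get_ft_torque()); print(F0,T0,robot.get_opening(),robot.get_clock())
z=.077
while z>.0602:
    z-=.001; robot.servo_line(b+[0,0,z],rate=.02); F=np.array(robot.get_wrist_force())-F0
    if np.linalg.norm(F)>6: break
print(z,F,np.array(robot.get_ft_torque())-T0,robot.get_ee_pos()-b,robot.get_opening(),robot.get_clock())
E
```

```text
0.013534423582942663 28.9333
[-0.29158248  0.05005641 -0.54422173] [ 0.0033781  -0.06048776 -0.00032989] 0.01382374933139159 31.7833
0.06499999999999999 [-4.20910363  1.98048536  9.61189342] [0.35850643 0.88791035 0.00654715] [ 1.90957504e-05 -1.00874345e-05  6.59978175e-02] 0.013635589206823756 34.7833
```

The force stop at TCP z ≈ 0.0875 m puts the underside at 0.060 m: I mislabelled the offset by 6 mm, so the cover is at rim height. I'll check with the camera before releasing.

```bash
cat > chk.py <<'E'
from h import *
def check():
    f=grab('top'); P=cloud(f).reshape(-1,3); yb=rad(-19.43)
    l=P-[.5677,-.2837,0]; a=l[:,0]*np.cos(yb)+l[:,1]*np.sin(yb); b=-l[:,0]*np.sin(yb)+l[:,1]*np.cos(yb)
    k=(abs(a)<.036)&(abs(b)<.062)&((abs(b)>.045)|(abs(a)>.025))&(P[:,2]>.05)&(P[:,2]<.085)
    A=np.c_[np.ones(k.sum()),a[k],b[k]]; w=np.linalg.lstsq(A,P[k,2],rcond=None)[0]
    print('n',k.sum(),'z mid',w[0],'tilt deg',np.rad2deg(w[1:]),robot.get_clock())
E
python3 - <<'E'
from chk import *
check()
robot.open_jaws(); robot.dwell(.3); print(robot.get_wrist_force())
p=np.array(robot.get_ee_pos()); robot.servo_line(p+[0,0,.07],rate=.15)
R=np.array(robot.get_eef_rot()); robot.servo_line(p+[0,0,.098]-.075*R[:,0],rate=.2); robot.dwell(.2)
f=grab('wrist','wfin'); check()
r=rectfit(f,.066,[.5677,-.2837],rad(-19.43),.080,.130); print(r[0],np.rad2deg(r[1]),r[2])
cv2.imwrite('pics/wfinc.png',cv2.resize(f['img'][:280,140:500,::-1],None,fx=2,fy=2,interpolation=cv2.INTER_CUBIC))
E
```

```text
n 320 z mid 0.06681597763984154 tilt deg [-0.05189526  0.16986052] 34.8333
[0.62349232 0.40777814 0.10050475]
n 757 z mid 0.06689178137392125 tilt deg [-0.32339843 -0.01072048] 37.9083
[ 0.567817   -0.28289968] -19.386315959670554 (np.float32(0.08099629), np.float32(0.13021429))
```

View pics/wfinc.png

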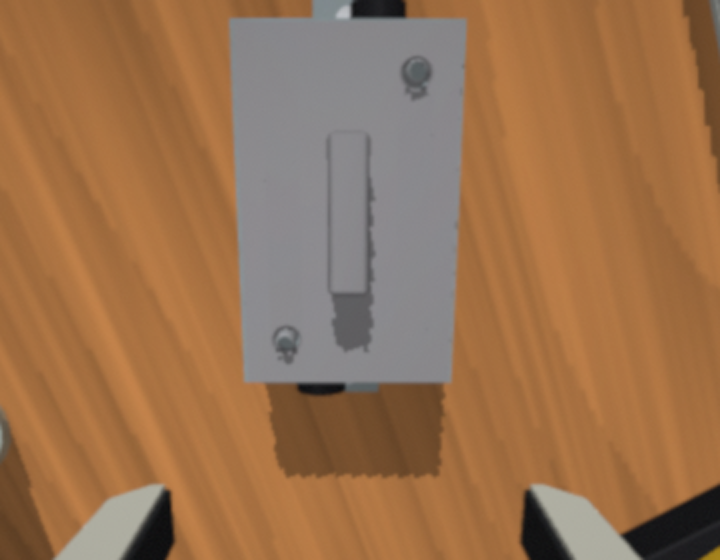

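The picture shows both pins standing through the holes at (416,72) and (286,342). The cover's top is level at 66.8 mm (66 expected), the robot is clear and nothing else has been moved, so I'm handing in.

```bash
python3 -c "
from h import *
print(robot.finish_job(),robot.get_clock())"
```

```text
the job is handed in; nothing more can be done
the job is handed in; nothing more can be done
```

I laid the cover flat rib up, released it and regripped it level, then lowered it over both pins; it measures level at rim height within about 1 mm, and I handed the job in at about 38 s with no verdict returned.

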